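# Load the sample tray into the autosampler

## Robot

A 6-joint arm with a two-finger parallel gripper is mounted at the origin on the work surface. World frame = base frame: x ahead of the robot, y to its left, z up, the work surface at z = 0. Lengths are in m, angles in rad, forces in N, time in s.
With the tool pointing down it reaches from about 0.275 to 0.725 m from the base axis. Payload 5.6 kg.
Tool frame: the origin (TCP) lies between the finger pads; the fingertips stand 8 mm ahead of it and the grasp point (between the pads) lies 11 mm behind it; y points along the fingers, x is the direction in which the jaws open and shut, and the axes are right-handed (so a half turn about y gives the same grasp; the last joint's range is limited). The gripper opens to 85 mm and grips with 20 to 120 N. Pads are 22 mm wide; open, the fingers measure 114 mm over their backs; the gripper's body (76 mm by 85 mm) begins 54 mm behind the grasp point. The pads swing forward as they close: fully open they stand 13 mm farther back than shut.
Start: joints at [1.44, 0.255, 0.108, 0, -1.424, -0.285], TCP at [0.222, 0.503, 0.239] pointing down, gripper open.
Joint ranges: [-2.95, 2.95], [-1.21, 1.97], [-1.09, 1.5], [-2.87, 1.71], [-2.94, -0.07], [-3.05, 3.05]. Speed limits (rad/s): [2.57, 2.57, 3.14, 3.14, 3.14, 3.14].

## Interface

Orientations are given as a rotation vector (axis times angle).
In Python, from rig import telemetry, eyes, robot, models gives the robot as it stands.
- The arm moves only by the shell command python3 -m inch 'ROWS'. ROWS is JSON, a list that holds one entry, the list of rows, each a list of 5 numbers: the shift along the world's x, y, z in mm, then the turn about the world's z in degrees, then the opening in per cent of the stroke, from 0 (shut) to 100 (fully open). A call has 1 to 12 rows; each row is the pose to reach, as a shift and turn from the pose measured when the call began; what a row does not reach only later rows make up. A row lasts 1/8 s, in which the tool goes at most 62.5 mm and 10.7 degrees, less where a joint would pass 70% of its speed; a pose out of reach is approached as far as the arm can. A call with a gripper value outside its range is refused whole. The fingers move at their own pace and stop on an object; the grip force is fixed at half the most. Time passes only in rows, so rows that repeat a pose let the fingers close. It gives the time, the measured TCP pose, the force and the opening at its end, in the units of the state.
- telemetry.read_state(): the state, without advancing time (a new reading comes with each control period).
- eyes.camera(name): name is "scene" or "top" or "wrist"; returns the picture (480x640x3 uint8, red, green, blue); there is no depth.
- eyes.calibration(name): a dict with "intrinsics" (3x3 intrinsics, pixels), "k1" (the pictures are not rectified: a ray, as slopes to the right and down, at radius r is drawn at 1 + k1 r^2 times it, then the intrinsics apply), "extrinsics" (4x4, takes a point from camera to world coordinates). Camera axes: x right, y down, z forward; pixel columns grow to the right and rows downward; lengths in m; the calibration is good to about 2 mm. A picture is of the moment at which its call begins: read the wrist's pose just before it. calibration takes no time and is no camera call; for the wrist camera it gives the pose at the moment of the call.
- robot.hand_in(): hands the job in, once; it reports no verdict.
Trained networks look in the newest picture that a camera, given by its name, has taken for a name from the list of things; names that differ only in an ending like _2 or _b are one class to them, and where a whole thing is asked for, a point or a joint stands for the part that bears it (a point fixed in the world has none). Each returns a list of dicts, best first, with "score" (0 to 1); they miss things now and then, are a little off and sometimes report something else, mostly with a low value. They report only what shows in the picture. A call takes as long as a camera call. They do not tell look-alikes from the thing itself.
- models.boxes_of(camera, thing): "centre" ([column, row] in pixels, amid what is visible of it).
- models.spot_point(camera, thing): "centre" ([column, row] in pixels: a listed point, or the origin of a listed thing).
The state is a dict: "clock": time; "joint_pos": joint angles; "qvel": joint speeds; "effort": joint torques, N m; "position": TCP position; "tcp_rot": TCP orientation; "force": force on the tool from outside, world axes, zero at the start; "moment": the same for the moment, N m; "gripper_width": finger opening in m.
Only numpy, scipy, OpenCV 4.12 (cv2) and the standard library are available. Lean on these libraries where they do the work, as an engineer would, in place of code of your own. Each camera call takes 0.05 s, during which the arm holds its last target. There are 200 camera calls.

## Task

Load the sample tray with the blue handle into the autosampler. In the sloping dock its far edge is caught under the blue ledge and its near edge sits behind the lip, so do not force it: raise the near end until it clears the lip, draw the tray towards the low side until the far edge is out from under the ledge, and lift it away. Set it down gently in the empty bay of the open drawer so that it lies flat, let go, then push the drawer fully shut without slamming it; leave the yellow tray, the two bottles and the cardboard box where they are.

Things in the scene. Friction and masses are not known exactly. Their poses are not given: they have to be found in the camera images.
- blue_tray_center (a point): the tray to load: its centre, 40 mm above its underside. x runs along its length, y across, z up out of its floor. Grey base flange 190 (x) x 62 (y) x 5 mm; body 150 x 62 mm, 24 mm high, so the flange sticks out 20 mm at each end; blue vial caps reach 38 mm. Both ends alike: either may point either way in the drawer. 0.2 to 0.38 kg. Keep it right way up (under 50 degrees from level)
- blue_handle (a point): middle of the free part of the blue tray's upright handle, 60 mm above the tray's underside, midway along and across the tray; axes as the tray's. The handle is a blue plate 12 mm thick (along x) and 44 mm wide (along y), its top 80 mm above the tray's underside; below 38 mm the vial caps stand close to it on both sides
- yellow_tray_center (a point): centre of a tray of the same kind and size with yellow handle and caps, in the other bay of the dock (94 mm beside the blue one, middle to middle); stays there. Axes as for the blue tray
- dock: white steel dock fixed on the bench, 172 mm wide; origin on the bench under its middle, x to its high far side (uphill), z up. Its floor rises 30 degrees along x. Two bays side by side, at y +47 and -47 mm, hold a tray each, lengthwise, tray x uphill, underside centre 70 mm above the bench over the origin's x. Guides 10 mm high stand 3 mm from each long side of a tray
- dock_lip (a point): middle of the top inner edge of the lip that closes the dock's low end, running across both bays; x uphill along the sloping floor, y along the lip, z square to the floor. The lip is 4 mm thick and 22 mm high over the floor; a docked tray's near flange end is about 1 mm from it. A tray turned up 10 degrees about its far bottom edge clears the lip by about 10 mm
- dock_ledge (a point): middle of the lower free edge of the blue ledge at the dock's high end, running across both bays, 10 mm over the floor; axes as the lip's. It covers the last 14 mm of a docked tray's far flange (5 mm thick); a back stop is 3 mm behind the flange. Nothing catches while the near end is turned up 10 degrees (beyond about 17 the flange jams); then 25 mm of travel down the slope brings the flange out from under it
- drawer (a joint): drawer of the autosampler (fixed black box 340 mm wide, 400 mm deep, 230 mm high): metres open, 0 = fully shut against a stop, starts at 0.15 to 0.20. Slides with about 2 N of friction plus 8 N per m/s and stays where it is left
- bay (a point): centre of the floor of the empty drawer bay, 50 mm above the bench, moves with the drawer. x points into the machine (shutting direction), y along the bay's length, z up. 70 mm (x) by 198 mm (y) inside a rim 12 mm high: a seated tray has 4 mm play all round, its length along y. Drawer front: 55 to 67 mm to the -x side, top 151 mm above the bench. White wash block, 50 mm high, from 55 mm to the +x side
- drawer_pull (a point): middle of the outer face of the black pull on the drawer front, 135 mm above the bench; axes as the bay's. A solid bar 150 mm wide (y), 18 mm high, standing 26 mm out from the panel; its face looks to -x. Push here, along x, to shut the drawer. When shut, the machine's face, rising to 230 mm above the bench, is 38 mm behind this point
- amber_bottle: amber bottle with yellow label, 70 mm across, 150 mm high, origin at the centre of its underside; stays where it is
- clear_bottle: clear bottle with green label, 60 mm across, 120 mm high, origin at the centre of its underside; stays where it is
- vial_box: open cardboard box, 80 x 80 x 45 mm, origin at the centre of its underside; stays where it is
There are look-alikes about, which are no part of the job. Leave any turquoise look-alike of the part that bears blue_tray_center alone.

How it is judged:
By the outcome, as a careful person would: the job done as asked, in the order asked, and still so for the second after the job is handed in, with the robot touching nothing.
It also fails if it takes over 54 s, if anything falls off the work surface, if the arm or the gripper's body presses on something with over 40 N, if the wrist force passes 120 N, or if a joint passes its speed limit or range.

## Working session

There is one attempt and no reset: what is moved stays moved. The work goes in short steps, Python scripts to look and compute and a shell command to move; the robot and the scene stay as the last step left them, time stands still between calls to the robot, and variables do not carry over. Pictures are saved under pics/ and viewed, about 8 in all and at most 12, crops included, and the job is handed in when it is done.

```bash
mkdir -p pics; ls
cat > h.py <<'E'
import numpy as np,cv2
from rig import telemetry,eyes,robot,models
def ray(cam,px):
    c=eyes.calibration(cam);K=np.array(c["intrinsics"]);T=np.array(c["extrinsics"])
    d=[(px[0]-K[0,2])/K[0,0],(px[1]-K[1,2])/K[1,1]];d=np.array(d);u=d.copy()
    for _ in range(20):u=d/(1+c["k1"]*(u@u))
    r=T[:3,:3]@np.r_[u,1];return T[:3,3],r
def atz(cam,px,z):
    o,r=ray(cam,px);return o+r*(z-o[2])/r[2]
def tri(obs):
    A=np.zeros((3,3));b=np.zeros(3)
    for cam,px in obs:
        o,r=ray(cam,px);r=r/np.linalg.norm(r);P=np.eye(3)-np.outer(r,r);A+=P;b+=P@o
    x=np.linalg.solve(A,b)
    res=[np.linalg.norm(np.cross(x-ray(c,p)[0],ray(c,p)[1]/np.linalg.norm(ray(c,p)[1])))for c,p in obs]
    return x,max(res)
def proj(cam,X):
    c=eyes.calibration(cam);K=np.array(c["intrinsics"]);T=np.array(c["extrinsics"])
    p=T[:3,:3].T@(np.array(X)-T[:3,3]);u=p[:2]/p[2];u=u*(1+c["k1"]*(u@u));return K[:2,:2]@u+K[:2,2]
def snap(cam,fn=None):
    im=eyes.camera(cam)
    if fn:cv2.imwrite("pics/"+fn,im[:,:,::-1])
    return im
E
python3 - <<'E'
from h import *
for c in("scene","top"):
    snap(c,c+"0.png");print(c,np.round(eyes.calibration(c)["extrinsics"],2).tolist())
things="blue_tray_center blue_handle yellow_tray_center dock dock_lip dock_ledge bay drawer_pull amber_bottle clear_bottle vial_box".split()
for t in things:
    o={}
    for c in("scene","top"):
        r=models.spot_point(c,t);o[c]=r;print(t,c,[(round(d["score"],2),np.round(d["centre"],1).tolist()) for d in r[:3]])
    if o["scene"] and o["top"]:
        x,e=tri([(c,o[c][0]["centre"]) for c in o]);print("   ",np.round(x,3),round(e,4))
print(telemetry.read_state())
E
```

```text
pics
scene [[-0.26, 0.82, -0.51, 1.18], [0.97, 0.22, -0.13, 0.25], [0.0, -0.52, -0.85, 1.24], [0.0, 0.0, 0.0, 1.0]]
top [[0.03, -0.99, 0.11, 0.33], [-1.0, -0.03, -0.01, 0.1], [0.01, -0.11, -0.99, 1.52], [0.0, 0.0, 0.0, 1.0]]
blue_tray_center scene [(0.9, [223.5, 138.3]), (0.82, [205.9, 214.8]), (0.28, [279.9, 328.3])]
blue_tray_center top [(0.81, [463.9, 240.6]), (0.7, [490.8, 369.9])]
    [ 0.467 -0.148  0.366] 0.0047
blue_handle scene [(0.81, [210.4, 210.4]), (0.57, [229.0, 133.4])]
blue_handle top [(0.96, [486.4, 379.5]), (0.57, [464.8, 241.5]), (0.21, [263.6, 264.0])]
    [ 0.119 -0.443 -0.508] 0.0177
yellow_tray_center scene [(0.55, [238.4, 228.3]), (0.34, [227.3, 246.9])]
yellow_tray_center top [(0.8, [422.7, 224.1])]
    [ 0.533 -0.114  0.121] 0.0035
dock scene [(0.96, [224.7, 246.5]), (0.26, [284.2, 330.5])]
dock top [(0.8, [439.5, 230.3])]
    [ 0.534 -0.17   0.011] 0.0005
dock_lip scene [(0.61, [241.2, 215.1])]
dock_lip top [(0.79, [434.4, 264.5])]
    [ 0.446 -0.152  0.041] 0.0007
dock_ledge scene [(0.73, [206.4, 248.2])]
dock_ledge top [(0.98, [455.9, 197.8])]
    [ 0.598
[... 598 characters left out ...]

    [0.379 0.021 0.002] 0.0026
{'clock': 1.2, 'joint_pos': array([ 1.43960842e+00,  2.55066880e-01,  1.08187864e-01,  1.61002372e-05,
       -1.42391500e+00, -2.84606529e-01]), 'qvel': array([ 2.73295401e-04,  3.77757516e-04,  3.20005630e-05, -4.40278636e-04,
       -2.13751718e-03,  5.86372763e-04]), 'effort': array([ 3.90229134e-04, -3.86411476e+01,  2.38075143e+01,  5.36808595e+00,
       -5.25364812e-04,  1.09881955e-05]), 'position': array([0.22212971, 0.50312959, 0.23929828]), 'tcp_rot': array([-0.98294703,  1.50851428, -1.50852978]), 'force': array([ 0.11747681, -0.25893858,  0.26792166]), 'moment': array([ 0.02746057, -0.0244666 , -0.00186059]), 'gripper_width': 0.08540605221879326}
```

View pics/scene0.png

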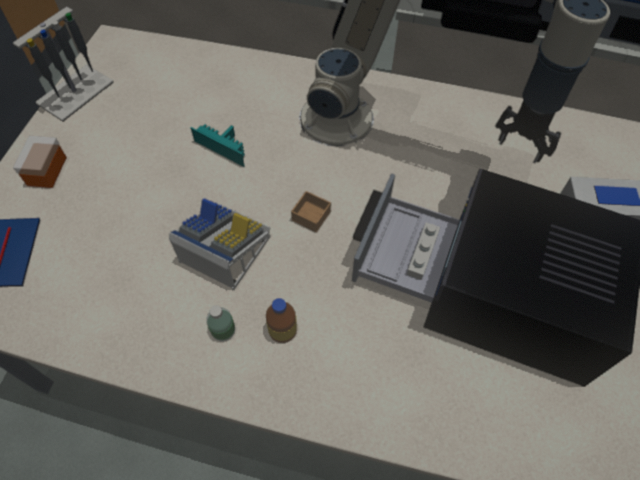

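View pics/top0.png

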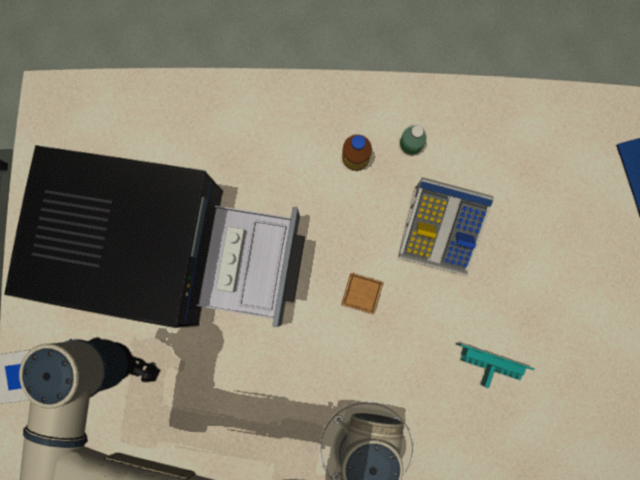

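Both pictures show the blue tray in the dock's right-hand bay (scene ≈ (207,215), top ≈ (465,240)). The turquoise look-alike lies loose at top ≈ (490,365). The drawer is open with its empty bay at top ≈ (262,265).

Run:
```python
from h import *
from scipy.spatial.transform import Rotation as R
s=telemetry.read_state();M=R.from_rotvec(s["tcp_rot"]).as_matrix();print("tool axes\n",M.round(3),"jaw yaw",np.degrees(np.arctan2(M[1,0],M[0,0])))
for a in [((208,212),(465,240))]:
    print("handle",tri([("scene",a[0]),("top",a[1])]))
for c in("scene","top"):
  for t in("blue_tray_center","blue_handle"):
    print(c,t,[(round(d["score"],2),np.round(d["centre"],1).tolist()) for d in models.boxes_of(c,t)[:3]])
# yaw of dock: ledge ends (top), lip ends, panel ends
L=[atz("top",p,.12)[:2] for p in((421,182),(492,198))];d=L[0]-L[1];print("dock y yaw",np.degrees(np.arctan2(d[1],d[0])))
P=[atz("top",p,.151)[:2] for p in((296,208),(277,324))];d=P[0]-P[1];print("bay -y yaw",np.degrees(np.arctan2(d[1],d[0])),P)
print("dock origin",tri([("scene",(224.7,246.5)),("top",(439.5,230.3))])[0])
```

```text
tool axes
 [[-0.404  0.     0.915]
 [-0.915  0.    -0.404]
 [-0.    -1.     0.   ]] jaw yaw -113.82313150289886
handle (array([ 0.50001284, -0.21260735,  0.10818985]), np.float64(0.00036360443924184614))
scene blue_tray_center [(0.63, [399.1, 245.3]), (0.59, [205.8, 220.6]), (0.56, [223.4, 141.4])]
scene blue_handle [(0.74, [222.0, 146.9]), (0.71, [204.6, 221.5])]
top blue_tray_center [(0.67, [492.2, 366.1]), (0.55, [461.9, 235.1])]
top blue_handle [(0.73, [460.5, 238.2]), (0.21, [444.5, 214.9])]
dock y yaw 79.11544305765064
bay -y yaw -7.40775830690895 [array([0.55665586, 0.17802885]), array([0.2978455 , 0.21167808])]
dock origin [ 0.53406334 -0.1700629   0.01128001]
```

```bash
python3 -m inch '[[[0,0,50,0,100],[20,-55,80,3,100],[42,-112,90,6,100],[64,-169,90,9,100],[86,-226,90,11,100],[108,-283,90,11,100],[130,-340,90,11,100],[152,-397,90,11,100],[174,-454,90,11,100],[196,-511,90,11,100],[218,-568,80,11,100],[240,-625,70,11,100]]]'
python3 -m inch '[[[20,-50,-20,0,100],[33,-85,-40,0,100],[33,-88,-40,0,100]]]'
python3 - <<'E'
from h import *
s=telemetry.read_state();print(s["clock"],s["position"])
snap("wrist","w1.png");print(np.round(eyes.calibration("wrist")["extrinsics"],3).tolist())
for t in "blue_tray_center blue_handle yellow_tray_center dock_lip dock_ledge".split():
    print(t,[(round(d["score"],2),np.round(d["centre"],1).tolist()) for d in models.spot_point("wrist",t)[:3]])
for n,X in dict(handle=(.497,-.21,.115)).items():print(n,proj("wrist",X))
E
```

```text
clock: 2.9
position: [0.4626, -0.124, 0.3093]
tcp_rot: [-1.094, 1.371, -1.373]
force: [0.5, 0.8, 0.3]
gripper_width: 0.0855
clock: 3.28
position: [0.495, -0.2138, 0.2665]
tcp_rot: [-1.096, 1.378, -1.372]
force: [-0.3, -0.3, -0.3]
gripper_width: 0.0852
3.275 [ 0.49498094 -0.21375614  0.26649943]
[[-0.225, -0.928, -0.297, 0.571], [-0.974, 0.214, 0.069, -0.231], [-0.0, 0.305, -0.952, 0.402], [0.0, 0.0, 0.0, 1.0]]
blue_tray_center [(0.91, [319.4, 205.1]), (0.81, [434.5, 404.9])]
blue_handle [(0.97, [320.6, 216.7])]
yellow_tray_center []
dock_lip [(0.92, [275.8, 251.4])]
dock_ledge [(0.6, [258.6, 95.0])]
handle [321.17584101 217.09472466]
```

View pics/w1.png

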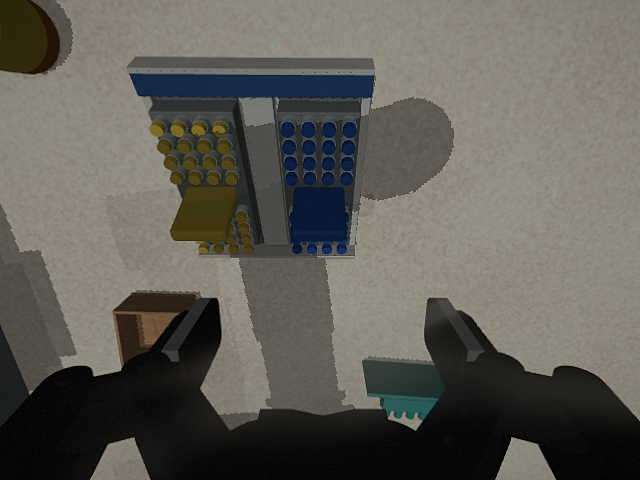

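The wrist picture shows the blue handle at ≈ (320,215), exactly where I predicted it. The ledge line at row ≈ 97 is parallel to the image rows, so the jaws are already aligned with the dock.

```bash
cat > fit.py <<'E'
from h import *
from scipy.optimize import least_squares
c30,s30=np.cos(np.pi/6),.5
def dk(p,s,y,n):
    u=s*c30-n*s30;z=.07+s*s30+n*c30
    return np.array([p[0]+u*np.cos(p[2])-y*np.sin(p[2]),p[1]+u*np.sin(p[2])+y*np.cos(p[2]),z])
pts=dict(lip=(-.096,0,.022),ledge=(.081,0,.010),h=(0,-.047,.06),bc=(0,-.047,.04),yc=(0,.047,.04))
E
python3 - <<'E'
from fit import *
obs=[("wrist","lip",(275.8,251.4)),("wrist","ledge",(258.6,95)),("wrist","h",(320.6,216.7)),("wrist","bc",(319.4,205.1)),
("scene","lip",(241.2,215.1)),("scene","ledge",(206.4,248.2)),("scene","bc",(205.9,214.8)),("scene","h",(210.4,210.4)),("scene","yc",(238.4,228.3)),
("top","lip",(434.4,264.5)),("top","ledge",(455.9,197.8)),("top","yc",(422.7,224.1)),("top","bc",(463.9,240.6)),("top","h",(464.8,241.5))]
f=lambda p:np.concatenate([(proj(c,dk(p,*pts[k]))-np.array(q))*(.5 if c=="wrist" else 1) for c,k,q in obs])
r=least_squares(f,[.534,-.17,-.2],loss="soft_l1",f_scale=2);p=r.x
print(p,np.degrees(p[2]));print([(o[0],o[1],f(p)[2*i:2*i+2].round(1).tolist()) for i,o in enumerate(obs)])
h=dk(p,*pts["h"]);print("handle",h)
s=telemetry.read_state();print("shift mm to TCP at handle -7z",(h+[0,0,-.007]-s["position"])*1e3, "uphill dir",np.cos(p[2]),np.sin(p[2]))
E
```

```text
[ 0.53767821 -0.17018125 -0.23432867] -13.426043543830056
[('wrist', 'lip', [0.7, 2.0]), ('wrist', 'ledge', [-0.0, 0.1]), ('wrist', 'h', [-0.4, 1.1]), ('wrist', 'bc', [0.3, -1.3]), ('scene', 'lip', [1.0, 0.1]), ('scene', 'ledge', [-3.4, -2.9]), ('scene', 'bc', [1.9, 0.4]), ('scene', 'h', [-1.5, -1.9]), ('scene', 'yc', [0.7, 1.8]), ('top', 'lip', [-1.7, 0.2]), ('top', 'ledge', [-1.4, -2.0]), ('top', 'yc', [2.7, 2.5]), ('top', 'bc', [0.4, -3.6]), ('top', 'h', [0.1, -1.2])]
handle [ 0.49758517 -0.20893106  0.12196152]
shift mm to TCP at handle -7z [   1.80401309    2.23619122 -155.49979108] uphill dir 0.9726704377323617 -0.23219005052227337
```

```bash
python3 -m inch '[[[2,2,-50,0,85],[2,2,-95,0,85],[2,2,-125,0,85],[2,2,-145,0,85],[2,2,-155,0,85],[2,2,-155,0,85],[2,2,-155,0,40],[2,2,-155,0,40],[2,2,-155,0,0],[2,2,-155,0,0],[2,2,-155,0,0],[2,2,-155,0,0]]]'
python3 - <<'E'
from h import *
s=telemetry.read_state();print(s["clock"],s["position"],s["gripper_width"],s["force"],s["moment"])
snap("wrist","w2.png")
E
```

```text
clock: 5.08
position: [0.4983, -0.2094, 0.1169]
tcp_rot: [-1.092, 1.367, -1.374]
force: [-2.6, 1.7, 6.2]
gripper_width: 0.0431
5.075 [ 0.49829338 -0.20940493  0.11691178] 0.043120100221131254 [-2.59055067  1.69062693  6.22308019] [ 0.24895086  0.69318078 -0.0302374 ]
```

View pics/w2.png

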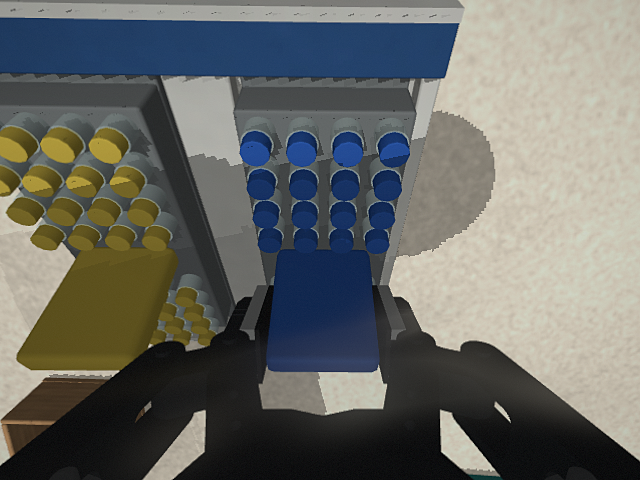

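The handle is gripped: the pads sit on both sides of it, the width reads 43 mm, and the caps are clear. Next I swing the near end up about 12° in an arc about the far edge.

```bash
python3 -m inch '[[[0.5,0,4,0,0],[1,0,8,0,0],[2,-0.5,13,0,0],[3,-1,18,0,0],[3,-1,22,0,0],[3,-1,24,0,0],[3,-1,24,0,0]]]'
python3 - <<'E'
from fit import *
s=telemetry.read_state();print(s["clock"],s["position"],s["gripper_width"],s["force"],s["moment"])
a=snap("wrist");b=snap("scene")
b=cv2.resize(b[180:300,140:300],(640,480),interpolation=cv2.INTER_CUBIC)
cv2.imwrite("pics/lift.png",np.hstack([cv2.resize(a,(400,300)),cv2.resize(b,(400,300))])[:,:,::-1])
E
```

```text
clock: 6.0
position: [0.5032, -0.2104, 0.1411]
tcp_rot: [-1.089, 1.364, -1.375]
force: [9.8, -2.0, -11.0]
gripper_width: 0.0431
6.0 [ 0.50324045 -0.21044762  0.1411289 ] 0.04312795444603715 [  9.81507646  -1.96514427 -11.01992895] [-0.6045363  -2.31460219 -0.07077036]
```

View pics/lift.png

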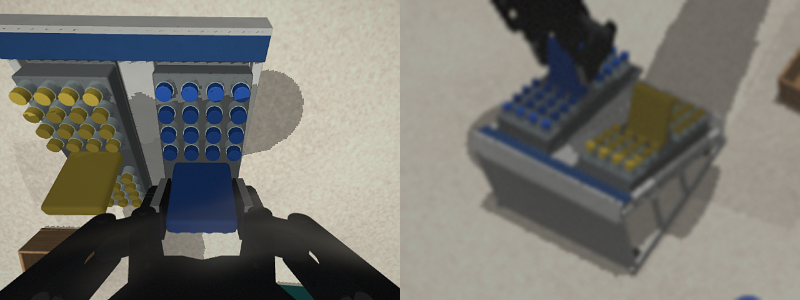

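```bash
python3 -m inch '[[[-2,0.5,-0.5,0,0],[-5,1,-2,0,0],[-8,2,-4,0,0],[-8,2,-4,0,0]]]'
python3 - <<'E'
from fit import *
s=telemetry.read_state();print(s["clock"],s["position"],s["force"],s["moment"])
E
```

```text
clock: 6.6
position: [0.4963, -0.2086, 0.1378]
tcp_rot: [-1.088, 1.362, -1.376]
force: [5.1, -1.0, -6.5]
gripper_width: 0.0426
6.6 [ 0.49630438 -0.20856475  0.13776662] [ 5.13478623 -1.01337024 -6.48708047] [-0.25425472 -1.4166789   0.03018405]
```

Force dropped, so nothing is caught on the lip. I'll carry on drawing it down the slope.

```bash
python3 -m inch '[[[-5,1,-2,0,0],[-10,2,-4.5,0,0],[-15,3.5,-7,0,0],[-20,5,-9.5,0,0],[-26,6,-12,0,0],[-30,7,-14,0,0],[-30,7,-14,0,0]]]'
python3 - <<'E'
from fit import *
s=telemetry.read_state();print(s["clock"],s["position"],s["force"],s["moment"],s["gripper_width"])
a=snap("wrist");b=snap("scene")
cv2.imwrite("pics/drag.png",np.hstack([cv2.resize(a,(400,300)),cv2.resize(b[180:300,140:300],(400,300),interpolation=cv2.INTER_CUBIC)])[:,:,::-1])
E
```

```text
clock: 7.48
position: [0.4659, -0.2015, 0.1237]
tcp_rot: [-1.088, 1.362, -1.376]
force: [0.4, -0.2, -3.2]
gripper_width: 0.0426
7.475 [ 0.46591981 -0.20148599  0.1237311 ] [ 0.36487391 -0.17127982 -3.17846304] [0.01688863 0.04083929 0.03748991] 0.042589739585253174
```

View pics/drag.png

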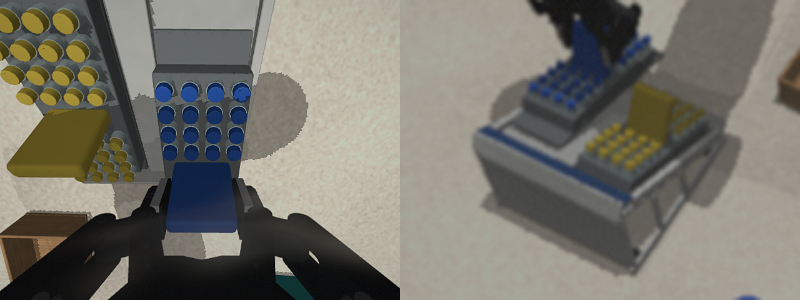

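Both flanges are out and the tray hangs free at 3.2 N. I'll lift it and hover in front of the drawer, so the wrist camera sees the bay beside the tray.

```bash
python3 -m inch '[[[0,0,10,0,0],[0,0,30,0,0],[0,0,70,0,0],[0,0,120,0,0],[0,20,165,0,0],[-2,70,176,2,0],[-5,125,176,4,0],[-8,180,176,6,0],[-11,235,176,6,0],[-14,285,176,6,0],[-16,325,176,6,0],[-16,342,176,6,0]]]'
python3 -m inch '[[[0,0,0,0,0],[0,0,0,0,0]]]'
python3 - <<'E'
from h import *
from scipy.spatial.transform import Rotation as R
s=telemetry.read_state();M=R.from_rotvec(s["tcp_rot"]).as_matrix();print(s["clock"],s["position"],s["force"],s["moment"],np.degrees(np.arctan2(M[1,0],M[0,0])))
snap("wrist","bay.png");print(np.round(eyes.calibration("wrist")["intrinsics"],1)[0])
snap("scene");snap("top")
for t in("bay","drawer_pull","blue_handle","blue_tray_center"):
  for c in("wrist","scene","top"):print(t,c,[(round(d["score"],2),np.round(d["centre"],1).tolist()) for d in models.spot_point(c,t)[:2]])
E
```

```text
clock: 9.07
position: [0.4503, 0.1422, 0.3005]
tcp_rot: [-1.143, 1.284, -1.298]
force: [0.3, 0.2, -2.2]
gripper_width: 0.0428
clock: 9.32
position: [0.4504, 0.1415, 0.3009]
tcp_rot: [-1.143, 1.284, -1.299]
force: [0.0, -0.2, -2.3]
gripper_width: 0.0431
9.325 [0.45043054 0.1415006  0.30094873] [ 0.01486367 -0.16762029 -2.26209764] [-0.05507254  0.11622424 -0.01692334] -96.60552622896245
[352.3   0.  322.4]
bay wrist [(0.84, [221.8, 225.2])]
bay scene [(0.85, [392.9, 242.9])]
bay top []
drawer_pull wrist []
drawer_pull scene [(0.74, [362.9, 212.9])]
drawer_pull top [(0.59, [302.6, 273.4])]
blue_handle wrist [(0.62, [323.4, 322.1])]
blue_handle scene [(0.91, [356.2, 177.4]), (0.9, [228.3, 136.5])]
blue_handle top [(0.82, [308.7, 252.0]), (0.82, [487.0, 377.7])]
blue_tray_center wrist [(0.77, [323.0, 291.0]), (0.44, [322.1, 323.0])]
blue_tray_center scene [(0.81, [348.3, 183.6]), (0.59, [224.5, 137.2])]
blue_tray_center top [(0.97, [490.5, 370.3])]
```

View pics/bay.png

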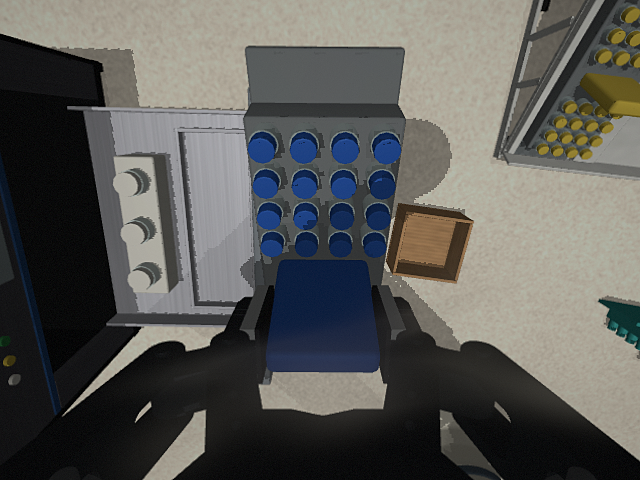

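The wrist picture shows the machine-side bay rim. Its outer corners are at ≈ (178,128) and (194,308), the inner ones at ≈ (187,134) and (200,301), and the tray hides the front side. I'll zoom in to pin the corners down.

Run:
```python
from h import *
im=cv2.imread("pics/bay.png");c=im[110:330,150:260]
cv2.imwrite("pics/bayc.png",cv2.resize(c,None,fx=2.7,fy=2.7,interpolation=cv2.INTER_CUBIC))
for n,a,b in(("inner",(187,134),(200,301)),("outer",(178,128),(194,308))):
  for z in(.05,.062):
    A=atz("wrist",a,z);B=atz("wrist",b,z);d=B-A;print(n,z,A.round(4),B.round(4),np.linalg.norm(d),np.degrees(np.arctan2(d[1],d[0])))
print("bay wrist z.05",atz("wrist",(221.8,225.2),.05), tri([("scene",(393.7,242.8)),("top",(262.2,264.9))]))
for q in((.434,.26),):print(proj("wrist",(*q,.05)))
```

```text
inner 0.05 [0.5343 0.2764 0.05  ] [0.3413 0.3049 0.05  ] 0.19500158427539863 171.59380766144452
inner 0.062 [0.534  0.2719 0.062 ] [0.3471 0.2996 0.062 ] 0.18892705909840773 171.59380766144454
outer 0.05 [0.5412 0.2843 0.05  ] [0.3329 0.3142 0.05  ] 0.21046661033512015 171.84807820041271
outer 0.062 [0.5408 0.2796 0.062 ] [0.3389 0.3086 0.062 ] 0.20391033168668088 171.84807820041271
bay wrist z.05 [0.43222218 0.25985091 0.05      ] (array([0.43424642, 0.258575  , 0.05241075]), np.float64(0.0010477507048941555))
[221.35975239 223.71279291]
```

View pics/bayc.png

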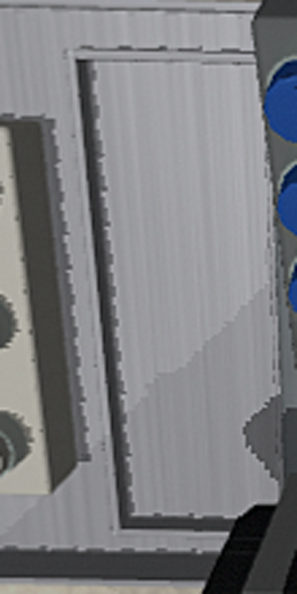

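Run:
```python
from h import *
E=[]
for a,b,z in(((185.6,133),(198.5,301.5),.05),((179.3,132.2),(194.4,306.3),.062)):
    A=atz("wrist",a,z);B=atz("wrist",b,z);d=B-A;L=np.linalg.norm(d);yv=d/L;xv=np.array([yv[1],-yv[0],0]);c=(A+B)/2-.035*xv
    print(L,np.degrees(np.arctan2(yv[1],yv[0])),c.round(4))
s=telemetry.read_state();print(s["position"])
# tray pitch: far flange corners & body in wrist view, assume tray centred on tool
from scipy.optimize import least_squares
from scipy.spatial.transform import Rotation as R
M=R.from_rotvec(s["tcp_rot"]).as_matrix();yaw=np.arctan2(-M[1,0],-M[0,0])-np.pi/2
Rz=R.from_euler("z",yaw).as_matrix()
def P(p,q):# p: pitch, h grasp height, x-offset ; tray-> world
    g=s["position"]
    return g+Rz@(np.array([p[1],p[3],p[2]])+R.from_euler("y",-p[0]).as_matrix()@(np.array(q)-[0,0,.06]))
obs=[((.095,.031,.005),(246,47)),((.095,-.031,.005),(404,48)),((.075,.031,.024),(246,104.5)),((.075,-.031,.024),(404,104.5)),((0,.022,.08),(271,357)),((0,-.022,.08),(379,357))]
obs[4]=((-.006,.022,.08),(270,367));obs[5]=((-.006,-.022,.08),(378,367))
obs+=[((.006,.022,.08),(280,262)),((.006,-.022,.08),(370,262))]
f=lambda p:np.concatenate([proj("wrist",P(p,q))-np.array(u) for q,u in obs])
r=least_squares(f,[.3,0,.01,0]);print("pitch deg",np.degrees(r.x[0]),"handle pt off TCP (u,up,lat) mm",r.x[1:]*1e3,r.fun.round(1),"yaw",np.degrees(yaw))
```

```text
0.19669645758625465 171.4543168084327 [0.433  0.2576 0.05  ]
0.1975944178834543 171.76507323191046 [0.4338 0.2588 0.062 ]
[0.45026663 0.14226518 0.30051602]
pitch deg 1.0971699755335154 handle pt off TCP (u,up,lat) mm [13.03107053  4.88177869 -0.71947186] [ 12.2   5.6 -13.4   4.4   7.3  -8.5  -8.2  -8.6  -7.  -36.5   8.7 -36.4
 -18.8  38.4  18.6  38.5] yaw -6.56651046847525
```

Run:
```python
from h import *
from scipy.optimize import least_squares
from scipy.spatial.transform import Rotation as R
s=telemetry.read_state()
M=R.from_rotvec(s["tcp_rot"]).as_matrix();yaw=np.arctan2(-M[1,0],-M[0,0])-np.pi/2
Rz=R.from_euler("z",yaw).as_matrix()
def P(p,q):
    return s["position"]+Rz@(np.array([p[1],p[3],p[2]])+R.from_euler("y",-p[0]).as_matrix()@(np.array(q)-[0,0,.06]))
obs=[((.095,.031,.005),(246,47)),((.095,-.031,.005),(404,48)),((.075,.031,.024),(246,104.5)),((.075,-.031,.024),(404,104.5)),((-.006,.022,.08),(270,369)),((-.006,-.022,.08),(378,369))]
for use in(obs,obs[:4]):
  f=lambda p:np.concatenate([proj("wrist",P(p,q))-np.array(u) for q,u in use])
  r=least_squares(f,[.3,0,.01,0]);print("pitch",np.degrees(r.x[0]),"off(u,lat... ) mm",r.x[1:]*1e3,r.fun.round(1))
p=r.x
for q in((-.095,0,0),(.095,0,0),(0,0,0)):print(q,((P(p,q)-s["position"])*1e3).round(1))
```

```text
pitch 15.109704347709457 off(u,lat... ) mm [ 1.01517089  5.52857332 -0.6883733 ] [ 1.2 -1.6 -2.1 -2.7 -1.7  3.7  1.   3.6 -4.2 -1.6  5.6 -1.5]
pitch 9.940497397822003 off(u,lat... ) mm [ 3.78661859 13.33382097 -0.83669993] [ 2.5 -0.1 -2.6 -1.2 -1.8  0.7  1.9  0.6]
(-0.095, 0, 0) [-79.    8.3 -62.2]
(0.095, 0, 0) [106.9 -13.1 -29.4]
(0, 0, 0) [ 14.   -2.4 -45.8]
```

Fit results: the tray is pitched 15°, low end towards −x, and the bay centre is at ≈ (0.4335, 0.2585), yaw −8.3°. I'll go over the bay and stop with the low edge just above the rim.

```bash
python3 -m inch '[[[-8,30,0,0,0],[-20,75,0,-1.5,0],[-32,110,0,-1.5,0],[-35,120,-15,-1.5,0],[-35,120,-50,-1.5,0],[-35,120,-90,-1.5,0],[-35,120,-125,-1.5,0],[-35,120,-148,-1.5,0],[-35,120,-157,-1.5,0],[-35,120,-157,-1.5,0],[-35,120,-157,-1.5,0]]]'
python3 - <<'E'
from h import *
s=telemetry.read_state();print(s["clock"],s["position"],s["tcp_rot"],s["force"],s["moment"])
a=snap("wrist");b=snap("scene")
cv2.imwrite("pics/pre.png",np.hstack([cv2.resize(a,(400,300)),cv2.resize(b[150:300,320:520],(400,300),interpolation=cv2.INTER_CUBIC)])[:,:,::-1])
E
```

```text
clock: 11.45
position: [0.4159, 0.2626, 0.1447]
tcp_rot: [-1.128, 1.302, -1.317]
force: [0.2, -0.8, -2.1]
gripper_width: 0.0431
11.45 [0.41593166 0.26264163 0.14466985] [-1.12769874  1.30246941 -1.31709484] [ 0.1961566  -0.77049231 -2.05543612] [0.02384021 0.06894058 0.01114915]
```

View pics/pre.png

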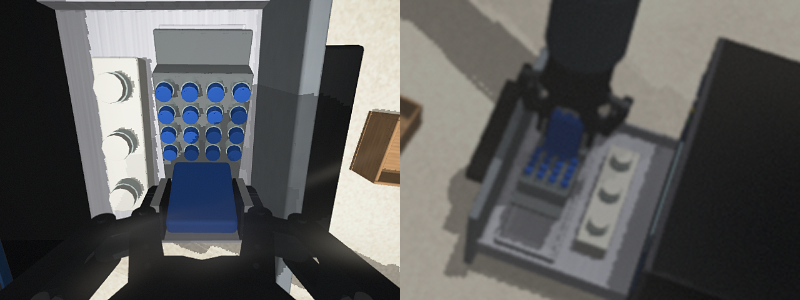

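The tray is centred over the bay, with the far rim visible evenly on both sides of the flange. Next I lower it to contact and roll it flat.

```bash
python3 -m inch '[[[0,0,-6,0,0],[0,0,-12,0,0],[0,0,-15,0,0],[0,0,-18,0,0],[2,0,-20,0,0],[4,-0.5,-22,0,0],[7,-1,-25,0,0],[7,-1,-25,0,0]]]'; python3 -m inch '[[[2,0,-2,0,0],[4,-0.5,-5,0,0],[6,-1,-7.5,0,0],[6,-1,-7.5,0,0]]]'
```

```text
clock: 12.55
position: [0.4274, 0.2636, 0.1237]
tcp_rot: [-1.117, 1.296, -1.316]
force: [7.1, -0.4, 12.1]
gripper_width: 0.0424
clock: 13.05
position: [0.435, 0.2632, 0.1173]
tcp_rot: [-1.114, 1.294, -1.316]
force: [1.9, -1.0, 7.4]
gripper_width: 0.0429
```

```bash
python3 -m inch '[[[0,-1,-3,0,0],[-0.5,-2,-6,0,0],[-1,-3,-9,0,0],[-1,-3,-11,0,0],[-1,-3,-11,0,0]]]'
python3 - <<'E'
from h import *
s=telemetry.read_state();print(s["clock"],s["position"],s["tcp_rot"],s["force"],s["moment"])
a=snap("wrist");b=snap("scene")
cv2.imwrite("pics/down.png",np.hstack([cv2.resize(a,(400,300)),cv2.resize(b[150:300,320:520],(400,300),interpolation=cv2.INTER_CUBIC)])[:,:,::-1])
E
```

```text
clock: 13.68
position: [0.4391, 0.2626, 0.1104]
tcp_rot: [-1.103, 1.286, -1.315]
force: [9.2, -0.7, 12.7]
gripper_width: 0.0427
13.675 [0.43907977 0.26259    0.11041065] [-1.10257506  1.2863636  -1.31525879] [ 9.24913213 -0.68008365 12.66743647] [-0.29131999 -2.04847888 -0.01676289]
```

View pics/down.png

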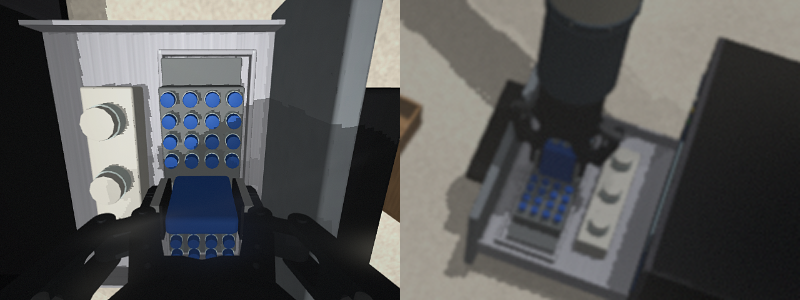

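Run:
```python
from h import *
from scipy.optimize import least_squares
from scipy.spatial.transform import Rotation as R
s=telemetry.read_state()
M=R.from_rotvec(s["tcp_rot"]).as_matrix();print(M.round(3).tolist());yaw=np.arctan2(-M[1,0],-M[0,0])-np.pi/2
Rz=R.from_euler("z",yaw).as_matrix();print("yaw",np.degrees(yaw))
def P(p,q):return s["position"]+Rz@(np.array([p[1],p[3],p[2]])+R.from_euler("y",-p[0]).as_matrix()@(np.array(q)-[0,0,.06]))
obs=[((.095,.031,.005),(258,91)),((.095,-.031,.005),(387,91)),((.075,.031,.024),(257,139)),((.075,-.031,.024),(388,139))]
f=lambda p:np.r_[np.concatenate([proj("wrist",P(p,q))-np.array(u) for q,u in obs]),(p[1]-.001)*1500,(p[2]-.0055)*1500]
r=least_squares(f,[.1,0,.005,0]);p=r.x;print("pitch",np.degrees(p[0]),p[1:]*1e3,r.fun.round(1))
print("far bottom",P(p,(.095,0,0)),"near bottom",P(p,(-.095,0,0)))
# far rim: top inner edge ~ row 55 (half), corners (160,50)/(253,50) outer
for q in((163,56),(250,56),(160,50),(255,50)):print(q,atz("wrist",(q[0]*1.6,q[1]*1.6),.062).round(4))
```

```text
[[-0.135, 0.039, 0.99], [-0.991, 0.012, -0.136], [-0.017, -0.999, 0.037]]
yaw -7.7757411626772965
pitch -0.05661995556199101 [-2.05130678  5.57296047  0.87351833] [ 1.9  2.4 -1.2  2.1 -2.8 -3.6  2.1 -3.6 -4.6  0.1]
far bottom [0.53120003 0.25089159 0.05590557] near bottom [0.34294713 0.27659784 0.05609333]
(163, 56) [0.5369 0.2807 0.062 ]
(250, 56) [0.5275 0.2134 0.062 ]
(160, 50) [0.5415 0.2822 0.062 ]
(255, 50) [0.5313 0.2092 0.062 ]
```

Tray is over the bay but about 4 mm too close to the machine side and ~6 mm too far in +x, likely resting on a rim. I'll lift slightly, recentre, and re-lower.

```bash
python3 -m inch '[[[0,0,4,0,0],[-1,-1,8,0,0],[-4,-3,8,0,0],[-5,-4,8,0,0],[-5,-4,8,0,0],[-5,-4,8,0,0]]]';  python3 - <<'E'
from h import *
s=telemetry.read_state();print(s["clock"],s["position"],s["tcp_rot"],s["force"],s["moment"])
a=snap("wrist","re.png")
E
```

```text
clock: 14.52
position: [0.434, 0.2586, 0.1183]
tcp_rot: [-1.103, 1.286, -1.315]
force: [0.4, -0.1, -2.6]
gripper_width: 0.0428
14.525 [0.43398604 0.25856362 0.11826806] [-1.10288032  1.28641665 -1.31529531] [ 0.39337384 -0.14929415 -2.57754539] [-0.02101553  0.17104761 -0.02419671]
```

View pics/re.png

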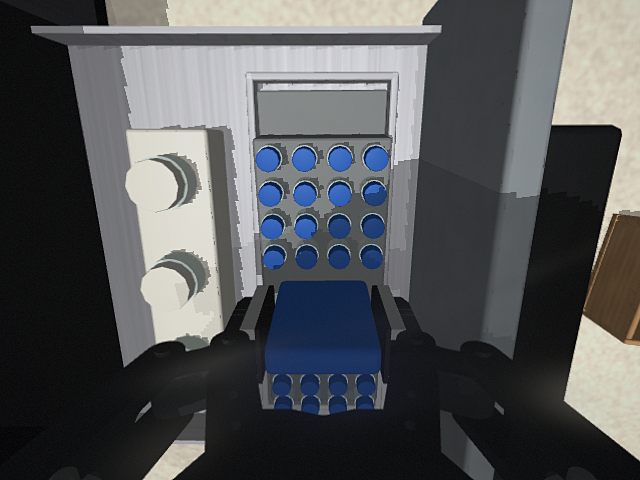

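Now the flange is centred laterally between the rims (256–387 within 252–392), with a gap at the far end. Lowering.

```bash
python3 -m inch '[[[0,0,-4,0,0],[0,0,-8,0,0],[0,0,-10,0,0],[0,0,-12,0,0],[0,0,-12,0,0]]]';  python3 - <<'E'
from h import *
s=telemetry.read_state();print(s["clock"],s["position"],s["tcp_rot"],s["force"],s["moment"])
E
```

```text
clock: 15.2
position: [0.4364, 0.2595, 0.1085]
tcp_rot: [-1.098, 1.282, -1.315]
force: [2.9, 0.2, 7.3]
gripper_width: 0.0426
15.2 [0.4364001  0.25949835 0.1085114 ] [-1.09847604  1.28174934 -1.3147436 ] [2.91799317 0.15076355 7.26460248] [-0.66127829 -0.50410113  0.34507972]
```

```bash
python3 -m inch '[[[0,0,4,0,0],[-2,1,5,0,0],[-3,2,5,0,0],[-3,2,2,0,0],[-3,2,-1,0,0],[-3,2,-2,0,0],[-3,2,-2,0,0]]]';  python3 - <<'E'
from h import *
s=telemetry.read_state();print(s["clock"],s["position"],s["tcp_rot"],s["force"],s["moment"])
F,m=s["force"]+[0,0,2.6],s["moment"];print("contact x,y if tray bottom, z-.36:",(-(m[1]+.36*F[0])/F[2],(m[0]-.36*F[1])/F[2]))
c="wrist";snap(c);snap("scene")
for t in("blue_handle","bay","drawer_pull"):
  for c in("wrist","scene"):print(t,c,[(round(d["score"],2),np.round(d["centre"],1).tolist()) for d in models.spot_point(c,t)[:2]])
E
```

```text
clock: 16.08
position: [0.4352, 0.2619, 0.1084]
tcp_rot: [-1.095, 1.279, -1.315]
force: [4.8, -2.3, 8.2]
gripper_width: 0.0427
16.075 [0.43517306 0.2619031  0.10836222] [-1.09514556  1.278761   -1.31493319] [ 4.75166343 -2.33762936  8.20828128] [-1.1247362  -0.77881588 -0.00278878]
contact x,y if tray bottom, z-.36: (np.float64(-0.08621009505541752), np.float64(-0.026201171702317186))
blue_handle wrist [(0.73, [324.9, 332.0])]
blue_handle scene [(0.78, [228.8, 136.0]), (0.57, [399.9, 229.3])]
bay wrist []
bay scene [(0.82, [396.3, 244.5]), (0.62, [226.9, 249.6])]
drawer_pull wrist [(0.95, [592.5, 348.2]), (0.55, [322.1, 332.9])]
drawer_pull scene [(0.76, [365.6, 209.1])]
```

```bash
python3 -m inch '[[[0.5,0,-2,0,0],[1,0,-4,0,0],[1.5,0,-6,0,0],[2,0,-8,0,0],[2,0,-8,0,0]]]';  python3 - <<'E'
from h import *
s=telemetry.read_state();print(s["clock"],s["position"],s["tcp_rot"],s["force"],s["moment"])
F,m=s["force"]+[0,0,2.6],s["moment"];print("contact x,y if tray bottom, z-.36:",(-(m[1]+.36*F[0])/F[2],(m[0]-.36*F[1])/F[2]))
a=snap("wrist","p.png");b=snap("scene");cv2.imwrite("pics/p_s.png",b[:,:,::-1])
E
```

```text
clock: 17.1
position: [0.4389, 0.2628, 0.1035]
tcp_rot: [-1.091, 1.276, -1.314]
force: [-0.7, -1.9, 16.7]
gripper_width: 0.0431
17.1 [0.43891403 0.26281111 0.10348481] [-1.09071512  1.27557177 -1.31433323] [-0.68506172 -1.88935681 16.65111057] [-1.27820931  0.82286632 -0.07616859]
contact x,y if tray bottom, z-.36: (np.float64(-0.029933031406478065), np.float64(-0.03106526546807522))
```

```bash
python3 -m inch '[[[-0.5,0,1.5,0,0],[-0.5,0,1.5,0,55],[-0.5,0,1.5,0,62],[-0.5,0,1.5,0,62],[-0.5,0,1.5,0,62],[-0.5,0,1.5,0,62]]]';python3 -m inch '[[[0,0,10,0,62],[0,0,25,0,62],[0,0,50,0,62],[0,0,90,0,62],[0,-20,130,0,62],[0,-60,150,0,62],[0,-100,150,0,62],[0,-130,150,0,62],[0,-130,150,0,62],[0,-130,150,0,62]]]';  python3 - <<'E'
from h import *
s=telemetry.read_state();print(s["clock"],s["position"],s["force"],s["moment"])
a=snap("wrist","rel.png");b=snap("scene");t=snap("top")
for th in("blue_tray_center","blue_handle","drawer_pull"):
  for c in("wrist","scene","top"):print(th,c,[(round(d["score"],2),np.round(d["centre"],1).tolist()) for d in models.spot_point(c,th)[:2]])
p=np.vstack([cv2.resize(b[170:290,340:500],(300,225),interpolation=cv2.INTER_CUBIC),cv2.resize(t[190:340,190:390],(300,225),interpolation=cv2.INTER_CUBIC)])
cv2.imwrite("pics/rel2.png",np.hstack([a[15:465,0:500],p])[:,:,::-1])
E
```

```text
clock: 17.95
position: [0.4384, 0.2629, 0.1049]
tcp_rot: [-1.091, 1.276, -1.314]
force: [0.1, 2.3, 0.7]
gripper_width: 0.0527
clock: 19.2
position: [0.4383, 0.1328, 0.2552]
tcp_rot: [-1.091, 1.276, -1.315]
force: [0.2, 0.6, 0.2]
gripper_width: 0.053
19.2 [0.43826377 0.13275451 0.25515786] [0.20907388 0.59361671 0.21816806] [-0.04226931  0.11306401 -0.04629712]
blue_tray_center wrist [(0.93, [190.1, 251.2])]
blue_tray_center scene [(0.67, [226.7, 137.7]), (0.62, [395.3, 234.1])]
blue_tray_center top [(0.76, [492.9, 371.6]), (0.6, [259.5, 263.7])]
blue_handle wrist [(0.84, [179.4, 253.2])]
blue_handle scene [(0.98, [229.1, 133.7]), (0.62, [396.5, 232.0])]
blue_handle top [(0.95, [487.0, 377.9]), (0.62, [256.0, 264.5])]
drawer_pull wrist [(0.95, [289.0, 262.2])]
drawer_pull scene [(0.67, [359.7, 212.8])]
drawer_pull top [(0.66, [430.7, 265.9])]
```

View pics/rel2.png

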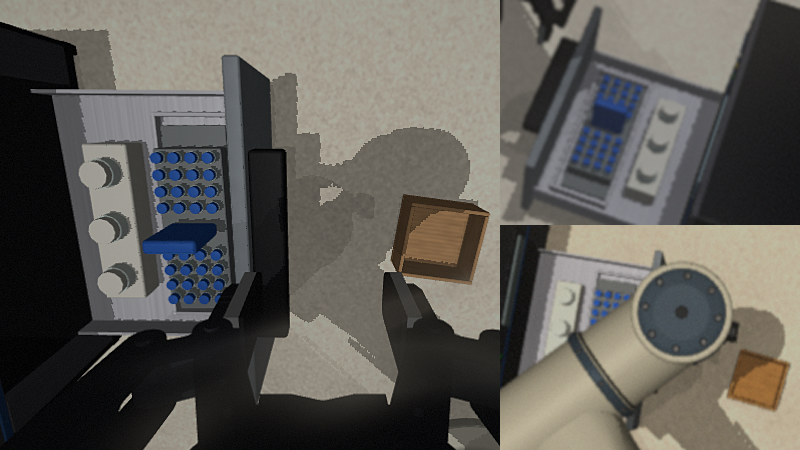

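Last picture: the blue tray lies in the bay inside the rim, upright handle at ≈ (180,253), released. The pull is free at ≈ (268,240). Numeric check of its level and the pull position:

Run:
```python
from h import *
print("handle",tri([("wrist",(179.4,253.2)),("scene",(396.5,232.0)),("top",(256,264.5))]),"centre",tri([("wrist",(190.1,251.2)),("scene",(395.3,234.1)),("top",(259.5,263.7))]))
print("centre@.09",atz("wrist",(190.1,251.2),.09),"handle@.11",atz("wrist",(179.4,253.2),.11))
print("pull wrist",atz("wrist",(289,262.2),.135),"tri",tri([("wrist",(289,262.2)),("scene",(359.7,212.8))]))
for q in((287,165),(288,352)):print(atz("wrist",q,.144))
```

```text
handle (array([0.43172717, 0.26338721, 0.10229608]), np.float64(0.005165546431281311)) centre (array([0.43232106, 0.25862799, 0.09308452]), np.float64(0.0032528182180520523))
centre@.09 [0.42882026 0.25934168 0.09      ] handle@.11 [0.43347923 0.25963082 0.11      ]
pull wrist [0.42235628 0.16417073 0.135     ] tri (array([0.4252314 , 0.16196159, 0.14049435]), np.float64(0.0015590939362394012))
[0.49608433 0.15292643 0.144     ]
[0.35034199 0.17522728 0.144     ]
```

Heights match a seated, level tray (centre ≈ 0.09, handle ≈ 0.10–0.11). I'll go down in front of the pull with the gripper open and push with the finger's back.

```bash
python3 -m inch '[[[-12,-35,0,0,100],[-26,-52,-20,0,100],[-26,-52,-60,0,100],[-26,-52,-100,0,100],[-26,-52,-130,0,100],[-26,-52,-137,0,100],[-25,-44,-137,0,100],[-24,-37,-137,0,100],[-23,-32,-137,0,100],[-22,-27,-137,0,100],[-22,-23,-137,0,100],[-21,-19,-137,0,100]]]'; python3 -m inch '[[[0.7,5,0,0,100],[1.4,10,0,0,100],[2.1,15,0,0,100],[2.9,20,0,0,100],[3.6,25,0,0,100],[4.3,30,0,0,100]]]'
```

```text
clock: 21.3
position: [0.4171, 0.1137, 0.1179]
tcp_rot: [-1.092, 1.275, -1.315]
force: [-1.2, -2.5, 0.7]
gripper_width: 0.0856
clock: 22.05
position: [0.4213, 0.144, 0.1178]
tcp_rot: [-1.092, 1.276, -1.315]
force: [-1.3, -2.0, 1.2]
gripper_width: 0.0856
```

```bash
python3 -m inch '[[[1,7,0,0,100],[2,14,0,0,100],[3,21,0,0,100],[4,28,0,0,100],[5,35,0,0,100],[6,42,0,0,100],[7,49,0,0,100],[8.5,56,0,0,100],[9.5,63,0,0,100],[10.5,70,0,0,100],[11.5,77,0,0,100],[12.5,84,0,0,100]]]'
python3 - <<'E'
from h import *
s=telemetry.read_state();print(s["clock"],s["position"],s["force"])
snap("scene");snap("wrist")
for th in("drawer_pull","blue_tray_center"):
  for c in("wrist","scene"):print(th,c,[(round(d["score"],2),np.round(d["centre"],1).tolist()) for d in models.spot_point(c,th)[:3]])
E
```

```text
clock: 23.55
position: [0.4337, 0.2284, 0.1176]
tcp_rot: [-1.093, 1.276, -1.315]
force: [-2.2, -1.6, 0.4]
gripper_width: 0.0855
23.55 [0.43370728 0.22839316 0.11764522] [-2.18907658 -1.60660799  0.38980741]
drawer_pull wrist [(0.85, [178.2, 337.8])]
drawer_pull scene [(0.63, [411.0, 226.8])]
blue_tray_center wrist [(0.92, [32.0, 294.5])]
blue_tray_center scene [(0.82, [442.7, 250.0]), (0.66, [227.3, 133.4])]
```

Pushing smoothly at about 2 N, so I'll slow down now for the end stop.

```bash
python3 -m inch '[[[0.6,4,0,0,100],[1.2,8,0,0,100],[1.8,12,0,0,100],[2.4,16,0,0,100],[3,20,0,0,100],[3.6,24,0,0,100],[4.2,28,0,0,100],[4.8,32,0,0,100]]]'; python3 -m inch '[[[0.4,3,0,0,100],[0.8,6,0,0,100],[1.2,9,0,0,100],[1.6,12,0,0,100],[2,15,0,0,100],[2,15,0,0,100]]]'
```

```text
clock: 24.85
position: [0.439, 0.2607, 0.1181]
tcp_rot: [-1.091, 1.275, -1.314]
force: [-1.6, -2.5, 0.6]
gripper_width: 0.0858
clock: 25.6
position: [0.4413, 0.2762, 0.1181]
tcp_rot: [-1.09, 1.275, -1.314]
force: [-0.1, -1.0, 0.0]
gripper_width: 0.0854
```

```bash
python3 -m inch '[[[0.4,3,0,0,100],[0.8,6,0,0,100],[1.2,9,0,0,100],[1.6,12,0,0,100],[1.6,12,0,0,100]]]'; python3 -m inch '[[[0.4,3,0,0,100],[0.8,6,0,0,100],[1.2,9,0,0,100],[1.6,12,0,0,100],[1.6,12,0,0,100]]]'
```

```text
clock: 26.22
position: [0.4431, 0.2888, 0.1182]
tcp_rot: [-1.089, 1.275, -1.313]
force: [-0.9, -0.4, -0.2]
gripper_width: 0.0856
clock: 26.85
position: [0.4447, 0.3004, 0.1182]
tcp_rot: [-1.09, 1.275, -1.314]
force: [-0.0, -3.9, 1.9]
gripper_width: 0.0855
```

```bash
python3 -m inch '[[[0.2,1.5,0,0,100],[0.4,3,0,0,100],[0.6,4,0,0,100],[0.6,5,0,0,100],[0.6,5,0,0,100]]]'
python3 - <<'E'
from h import *
s=telemetry.read_state();print(s["clock"],s["position"],s["force"],s["moment"])
E
```

```text
clock: 27.48
position: [0.4446, 0.3004, 0.1186]
tcp_rot: [-1.098, 1.272, -1.32]
force: [-2.4, -19.1, 11.7]
gripper_width: 0.0854
27.475 [0.44458773 0.30044561 0.11863764] [ -2.38621373 -19.09423754  11.67263746] [-5.81217805  1.05808933 -0.33450145]
```

Firm stop at y = 0.3004, about 19 N, with no further travel. Backing off and checking.

```bash
python3 -m inch '[[[-0.5,-3,0,0,100],[-2,-14,0,0,100],[-5,-40,0,0,100],[-10,-80,0,0,100],[-15,-120,30,0,100],[-20,-160,80,0,100],[-25,-200,120,0,100],[-30,-250,140,0,100],[-35,-310,150,0,100],[-35,-310,150,0,100]]]'
python3 - <<'E'
from h import *
s=telemetry.read_state();print(s["clock"],s["position"],s["force"])
for c in("scene","top"):snap(c,"fin_"+c+".png")
o={}
for th in("drawer_pull","yellow_tray_center","dock","amber_bottle","clear_bottle","vial_box","blue_tray_center"):
  for c in("scene","top"):
    r=models.spot_point(c,th);o[c]=r;print(th,c,[(round(d["score"],2),np.round(d["centre"],1).tolist()) for d in r[:2]])
  if o["scene"] and o["top"]:print("  ",tri([(c,o[c][0]["centre"]) for c in o]))
E
```

```text
clock: 28.72
position: [0.4097, -0.0123, 0.27]
tcp_rot: [-1.091, 1.274, -1.325]
force: [-0.0, 1.1, -1.3]
gripper_width: 0.0856
28.725 [ 0.40967015 -0.01227213  0.27003972] [-0.04469163  1.13728389 -1.3070261 ]
drawer_pull scene [(0.89, [438.3, 239.2])]
drawer_pull top [(0.56, [215.9, 256.0])]
   (array([0.44567527, 0.35839236, 0.1298987 ]), np.float64(0.0012116192928068922))
yellow_tray_center scene [(0.56, [239.5, 227.1])]
yellow_tray_center top [(0.58, [419.5, 225.7])]
   (array([ 0.52996314, -0.10957912,  0.12249691]), np.float64(0.006264045884729175))
dock scene []
dock top [(0.94, [439.8, 229.7])]
amber_bottle scene [(0.86, [282.7, 329.0])]
amber_bottle top []
clear_bottle scene [(0.89, [226.2, 332.2])]
clear_bottle top [(0.92, [410.1, 141.8])]
   (array([ 0.75776554, -0.09162964,  0.00277344]), np.float64(0.0041939903336598175))
vial_box scene [(0.73, [311.1, 215.9]), (0.53, [224.3, 331.9])]
vial_box top [(0.21, [433.3, 261.0])]
   (array([ 0.44487811, -0.04615115,  0.11971631]), np.float64(0.08903381002765134))
blue_tray_center scene [(0.89, [226.2, 135.0])]
blue_tray_center top [(0.71, [493.3, 369.7])]
   (array([ 0.19602274, -0.29065402,  0.05064154]), np.float64(0.006431532619239867))
```

Run:
```python
from h import *
A,B=[atz("top",p,.23)[:2] for p in((207,172),(180,325))];d=(B-A)/np.linalg.norm(B-A);n=np.array([-d[1],d[0]]);q=np.array([.4457,.3584])
print(A,B,"gap pull->face mm",abs(np.dot(q-A,n))*1e3)
a,b=cv2.imread("pics/scene0.png").astype(int),cv2.imread("pics/fin_scene.png").astype(int)
D=abs(a-b).max(2)
for n,(x,y) in dict(box=(311,211),amber=(282,320),clear=(221,322),yellow=(240,232)).items():print(n,(D[y-18:y+18,x-18:x+18]>40).mean().round(3))
```

```text
[0.61695882 0.3668885 ] [0.29072134 0.40867645] gap pull->face mm 30.178578446773376
box 0.397
amber 0.0
clear 0.0
yellow 0.124
```

```bash
python3 -m inch '[[[-10,-50,40,0,100],[-20,-100,60,0,100],[-30,-150,60,0,100],[-40,-200,60,0,100],[-50,-250,60,0,100],[-60,-300,60,0,100],[-60,-300,60,0,100]]]'
python3 - <<'E'
from h import *
b=snap("scene").astype(int);a=cv2.imread("pics/scene0.png")[:,:,::-1].astype(int);D=abs(a-b).max(2)
for n,(x,y) in dict(box=(311,211),amber=(282,320),clear=(221,322),yellow=(240,232)).items():print(n,(D[y-18:y+18,x-18:x+18]>40).mean().round(3))
for t in("vial_box","drawer_pull"):print([(round(d["score"],2),np.round(d["centre"],1).tolist()) for d in models.spot_point("scene",t)[:2]])
s=telemetry.read_state();print(s["clock"],s["position"],s["force"]);robot.hand_in()
E
```

```text
clock: 30.4
position: [0.3485, -0.3121, 0.3277]
tcp_rot: [-1.096, 1.277, -1.323]
force: [-0.2, 0.0, -0.4]
gripper_width: 0.0853
box 0.0
amber 0.0
clear 0.0
yellow 0.071
[(0.96, [310.2, 215.4])]
[(0.48, [306.8, 215.8])]
30.55 [ 0.34964919 -0.30922424  0.32856845] [4.90669207e-01 2.77537314e-01 3.48642241e-04]
the job is handed in; nothing more can be done
```

The blue tray is in the drawer bay, the drawer is shut, and the job was handed in at 30.6 s.

**Loading:** I gripped the handle, swung the near end up to clear the lip, drew the tray down the slope until it hung free, and lifted it out. The first set-down was about 4 mm off to one side. On the next try the force readings pointed to the gripper touching the drawer front. I recentred twice, pressed the tray flat with about 17 N, then let go.

**Shutting:** I pushed the pull slowly. It moved at about 2 N, reached a firm stop after about 0.19 m, and held there against 19 N.

**Last checks:**
- **Tray:** after release and before shutting, its measured heights fitted a flat, seated tray to within about a centimetre. It can't be seen now that the drawer is shut.
- **Other objects:** the box and both bottles match the first picture. The yellow tray's area differs by 7%, probably the arm's shadow, since its detected position moved only 1 to 3 pixels.
- **Disagreements:** the pull-to-machine gap measured 30 mm instead of 38 mm. I put that down to rough pixel readings. In the last view the detector gave only a weak report for the pull, and it was on the box.

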